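# Fit the ink cartridge to the carton coder

### The job

Fit the blue-topped ink cartridge to the carton coder: turn the black ball knob to swing its red arm fully open, set the cartridge upright between the flared guide rails and slide it in under the lips until it clicks fully home, then turn the knob back until the red arm is fully shut behind it. Move the red arm only by its ball knob, never by touching the arm itself, and leave the orange-topped cartridge, the thread cone and the tape roll where they are.

Things in the scene. Friction and masses are not known exactly. Their poses are not given: they have to be found in the camera images.
- coder: Carton coder fixed to the bench: grey plate 250 x 190 mm with guide rails and, at its +x end, a white marking unit 76 mm high. Origin on the bench under the plate; x is the direction in which the cartridge slides in, z up. The rails run along x, centre line at y = +50 mm; bed 12 mm, rail tops at most 33 mm above the bench.
- coder_entry (a point): Where the cartridge's centre (half-way up) is when it stands on the bed between the flared rails, clear of the lips; axes as the coder's. The rails are open above here, 84 mm apart at the mouth (35 mm before this point), 60 mm at the lips. Lips 46 mm apart, 11 mm above the bed, begin 60 mm beyond this point after a turned-up lead-in of 15 mm: under them the cartridge's foot can only slide in
- coder_home (a point): Where the cartridge's centre (half-way up) is when it is fully home, 105 mm along the coder's x from coder_entry. Two sprung steel balls in the rail walls snap into the notches of its foot there; pushing past them takes about 4 to 7 N. The end stop lies 1.5 mm beyond
- knob_ball (a point): Centre of the coder's black ball knob, smooth and slippery, 42 mm diameter, 79 mm above the bench, on an upright shaft (turning axis vertical through this point). Fingers slip off unless they close across its widest part, at the height of this point. Free space beneath its rim down to the red arm's top, 41 mm above the bench, but for the shaft
- keeper (a joint): Angle of the ball knob with its red arm: 0 = fully open (arm nearly along the coder's -x, beside the rails), 1.4 rad = fully shut (arm points along the coder's +y, across the rails, 5 mm behind the cartridge that is home). It grows clockwise seen from above; stops at both ends; it turns with a light friction of 0.05 N m and stays where it is left
- keeper_tip (a point): Free end of the red arm under the ball knob, which moves with the knob. The arm is 12 mm wide, 33 to 41 mm above the bench, and reaches from the knob's axis to 6 mm beyond this point, 116 mm from the axis. It is to be moved by the knob only
- cart_blue_mid (a point): Centre (half-way up) of the loose ink cartridge with the blue top: grey body 60 mm (x) x 40 mm (y) x 74 mm high (z), standing upright on a black foot 60 x 56 mm, 8 mm high, notched in the middle of both long sides; about 160 g. Grasp across the 40 mm width above the foot. It fits either way round, its x along the rails.
- cart_orange_mid (a point): Centre of a like cartridge with an orange top; stays where it is
- red_cone_mid (a point): Centre of a red thread cone, 63 mm diameter, 113 mm high; stays where it is
- tan_tape_mid (a point): Centre of a tan tape roll lying flat, 92 mm diameter, 48 mm high; stays where it is
Not all that is in view belongs to the job. Leave any turquoise look-alike of the part that bears cart_blue_mid alone.

How it is judged:
On the way, in this order (a step that is already met when the one before it is completed fails the run):
1. the ball knob is turned until the red arm is fully open (value of joint keeper below 0.15 rad), for 0.1 s.
2. the blue-topped cartridge stands upright between the flared rails, in front of the lips (x of cart_blue_mid in the frame of coder between -0.115 and 0 m and y of cart_blue_mid in the frame of coder between 0.035 and 0.065 m and z of cart_blue_mid in the frame of coder between 0.04 and 0.056 m and angle between cart_blue_mid's own z axis and vertical below 0.15 rad), for 0.1 s.
3. the blue-topped cartridge is clicked home (x of cart_blue_mid in the frame of coder between 0.0265 and 0.0335 m and y of cart_blue_mid in the frame of coder between 0.0455 and 0.0545 m and z of cart_blue_mid in the frame of coder between 0.045 and 0.053 m), for 0.2 s.
4. the red arm is fully shut behind it (value of joint keeper above 1.28 rad), for 0.1 s.
At the end, for the whole second after the job is handed in: The blue-topped cartridge stands home in the coder (centre within 3.5 mm of coder_home along the rails, 4.5 mm across, 4 mm in height, upright within 0.08 rad, along the rails within 0.1 rad) and the red arm is shut behind it (keeper over 1.28 rad) (all of step 3 and angle between cart_blue_mid's own z axis and vertical below 0.08 rad and angle between the x axis of cart_blue_mid and the x axis of coder, either way round below 0.1 rad and value of joint keeper above 1.28 rad); the robot touches nothing.
It fails at once if the red arm is touched (over 2 N) by the fingers or the robot (contact force between any of the fingers, the arm and keeper_c4 above 2 N or contact force between any of the fingers, the arm and keeper_c5 above 2 N).
It fails at once if the orange-topped cartridge, the thread cone or the tape roll is moved by more than 25 mm (distance of any of cart_orange_mid, red_cone_mid, tan_tape_mid from where it was at the start of the episode above 0.025 m).
It also fails if it takes over 62 s, if anything falls off the work surface, if the arm or the gripper's body presses on something with over 40 N, if the wrist force passes 120 N, or if a joint passes its speed limit or range.

### The arm

A 7-joint arm with a two-finger parallel gripper is mounted at the origin on the work surface; the furniture and walls round the work are solid. World frame = base frame: x ahead of the robot, y to its left, z up, the work surface at z = 0. Lengths are in m, angles in rad, forces in N, time in s.
With the tool pointing down it reaches from about 0.425 to 0.8 m from the base axis. Payload 8.3 kg.
Tool frame: the origin (TCP) lies at the very end of the fingers, on their centre line; the grasp point (between the pads) lies 19 mm behind it; z points along the fingers, y is the direction in which the jaws open and shut (so a half turn about z gives the same grasp; the last joint's range is limited). The gripper opens to 85 mm and grips with 20 to 120 N. Pads are 22 mm wide; open, the fingers measure 114 mm over their backs; the gripper's body (76 mm by 85 mm) begins 54 mm behind the grasp point. The pads swing forward as they close: fully open they stand 13 mm farther back than shut.
Start: joints at [-1.177, 0.383, 0.016, 1.37, -0.006, 1.388, -0.046], TCP at [0.276, 0.561, 0.231] pointing down, gripper open.
Joint ranges: [-2.95, 2.95], [-0.25, 2.06], [-1.52, 1.56], [0.18, 2.33], [-1.44, 4.58], [0.02, 2.06], [-3.01, 3.01]. Speed limits (rad/s): [2.39, 2.39, 3.01, 3.01, 3.14, 3.14, 3.14].

### API

Orientations are given as a unit quaternion [x, y, z, w].
In Python, from cell import sensors, viewer, ctrl gives the robot as it stands. The module is installed in compiled form; this text tells all that it offers.
- The arm moves only by the shell command python3 -m jog 'ROWS'. ROWS is JSON, a list of rows, each an object with "delta_pos": the shift along the world's x, y, z scaled (see below), a list of three; "twist": the turn about the world's z scaled (see below); "jaw": the closure, from -1 (fully open) to 1 (shut). In form: [{"delta_pos": [dx, dy, dz], "twist": twist, "jaw": jaw}, ...]. A call has 1 to 12 rows; each row is the pose to reach, as a shift and turn from the pose commanded when the call began; what a row does not reach only later rows make up. The controller multiplies each number of a shift by 80 cm and each number of a turn by 45 degrees. A row lasts 1/12 s, in which the tool goes at most 41.7 mm and 7.16 degrees, less where a joint would pass 70% of its speed; a pose out of reach is approached as far as the arm can. A call with a number of a shift or a turn outside -1 to 1 is refused whole. A call with a gripper value outside its range is refused whole. The fingers move at their own pace and stop on an object; the grip force is fixed at half the most. Time passes only in rows, so rows that repeat a pose let the fingers close. It gives the time, the measured TCP pose, the force and the opening at its end, in the units of the state.
- sensors.read_state(): the state, without advancing time (a new reading comes with each control period).
- viewer.capture(name): name is "side" or "top" or "wrist"; returns a dict with "color" (384x512x3 uint8, red, green, blue), "depth" (384x512 float32, m along the optical axis (not along the pixel's ray), 0 where there is no reading), "K" (3x3 intrinsics, pixels), "rvec" (rotation vector, rad) and "tvec" (3), from world to camera coordinates, as OpenCV has them. Camera axes: x right, y down, z forward; pixel columns grow to the right and rows downward; lengths in m; the calibration is good to about 2 mm. A picture is of the moment at which its call begins.
- ctrl.close_job(): hands the job in, once; it reports no verdict.
The state is a dict: "time": time; "joint_pos": joint angles; "dq": joint speeds; "joint_torque": joint torques, N m; "eef_pos": TCP position; "tool_rot": TCP orientation; "ft_force": force on the tool from outside, world axes, zero at the start; "wrist_torque": the same for the moment, N m; "grip_width": opening from 0.0 (shut) to 1.0 (fully open).
Only numpy, scipy, OpenCV 4.12 (cv2) and the standard library are available. Lean on these libraries where they do the work, as an engineer would, in place of code of your own. Each camera call takes 0.05 s, during which the arm holds its last target.

## Working session

There is one attempt and no reset: what is moved stays moved. The work goes in short steps, Python scripts to look and compute and a shell command to move; the robot and the scene stay as the last step left them, time stands still between calls to the robot, and variables do not carry over. Pictures are saved under pics/ and viewed, and the job is handed in when it is done.

```bash
mkdir -p pics
cat > h.py <<'E'
import numpy as np,cv2
from cell import sensors,viewer,ctrl
def cap(n,tag):
    d=viewer.capture(n); np.savez(f'pics/{tag}.npz',**d); cv2.imwrite(f'pics/{tag}.png',cv2.cvtColor(d['color'],cv2.COLOR_RGB2BGR)); return d
def pt(d,u,v,z=None):
    K=d['K'];R=cv2.Rodrigues(np.array(d['rvec'],float))[0];t=np.array(d['tvec'],float).ravel()
    r=np.linalg.inv(K)@np.array([u,v,1.]);c=-R.T@t;w=R.T@r
    s=d['depth'][int(round(v)),int(round(u))] if z is None else (z-c[2])/w[2]
    return c+s*w
def crop(tag,u0,v0,u1,v1,s):
    im=cv2.imread(f'pics/{tag}.png')[v0:v1,u0:u1]; cv2.imwrite(f'pics/{tag}_c{u0}_{v0}.png',cv2.resize(im,None,fx=s,fy=s,interpolation=cv2.INTER_CUBIC))
def load(tag): return dict(np.load(f'pics/{tag}.npz'))
E
python3 - <<'E'
from h import *
for n in('top','side','wrist'): cap(n,n+'0')
s=sensors.read_state();print({k:np.round(v,3) for k,v in s.items()})
E
```

```text
{'time': np.float64(0.15), 'joint_pos': array([-1.177,  0.384,  0.016,  1.371, -0.006,  1.388, -0.047]), 'dq': array([-0.001, -0.003,  0.001, -0.004, -0.001,  0.002,  0.   ]), 'joint_torque': array([ 2.0000e-03, -6.2816e+01,  8.4600e-01, -3.7217e+01,  1.7000e-02,
        1.1000e-02, -0.0000e+00]), 'eef_pos': array([0.275, 0.561, 0.231]), 'tool_rot': array([ 0.226,  0.974, -0.001, -0.   ]), 'ft_force': array([-0.312, -0.346, -0.433]), 'wrist_torque': array([0.033, 0.001, 0.014]), 'grip_width': np.float64(1.003)}
```

View pics/top0.png

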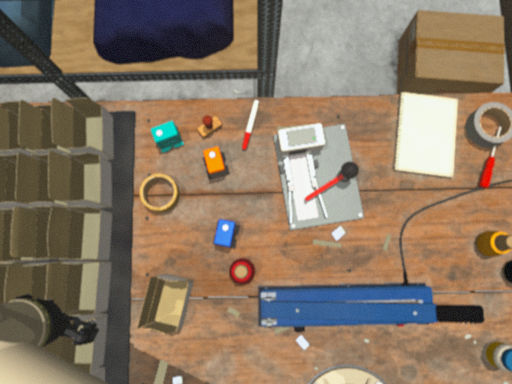

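View pics/side0.png

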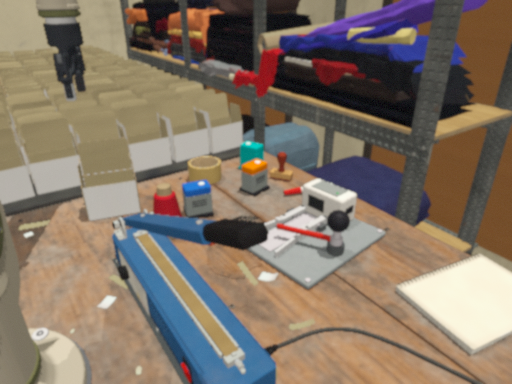

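View pics/wrist0.png

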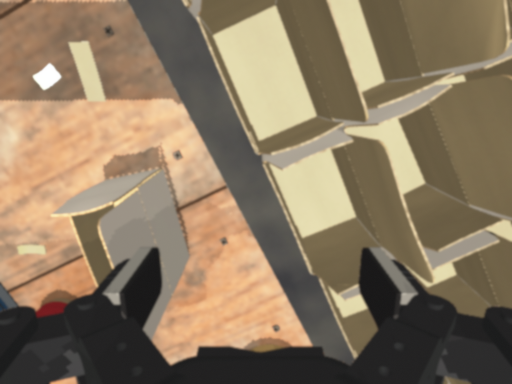

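Run:
```python
from h import *
crop('top0',265,110,375,235,6)
crop('top0',140,105,270,290,4)
d=load('top0')
for n,u,v in [('table',330,265),('ball',349,170),('tip',308,200),('blue',225,234),('orange',214,163),('cone',242,271),('tape',159,177),('plate',345,210),('white',300,138),('sealer',350,305),('box',165,300)]:
    print(n,np.round(pt(d,u,v),3))
print(np.round(-cv2.Rodrigues(d['rvec'])[0].T@d['tvec'].ravel(),3))
```

```text
table [0.355 0.023 0.   ]
ball [ 0.574 -0.016  0.099]
tip [0.513 0.076 0.045]
blue [0.433 0.278 0.073]
orange [0.604 0.303 0.073]
cone [0.347 0.238 0.111]
tape [0.579 0.441 0.043]
plate [ 0.491 -0.019  0.011]
white [0.66  0.094 0.078]
sealer [0.274 0.015 0.176]
box [0.28  0.431 0.004]
[0.361 0.205 1.114]
```

View pics/top0_c265_110.png

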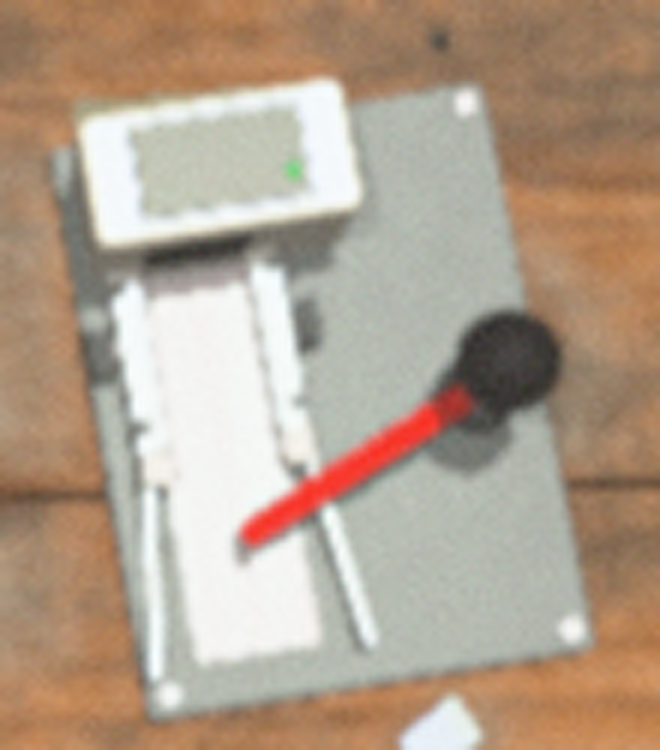

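View pics/top0_c140_105.png

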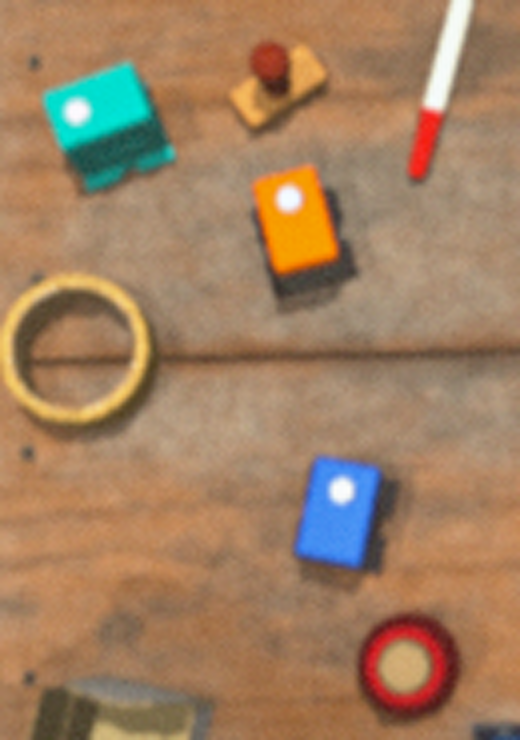

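Run:
```python
from h import *
d=load('top0')
def P(c,o,s,z): 
    return pt(d,(c[0]+.5)/s-.5+o[0],(c[1]+.5)/s-.5+o[1],z)
o=(265,110)
fr,nr,nl,fl=[P(c,o,6,.011) for c in [(478,85),(592,645),(150,718),(52,150)]]
for a in(fr,nr,nl,fl):print(np.round(a,4))
print('len',np.linalg.norm(fr-nr),np.linalg.norm(nl-nr),np.linalg.norm(fl-nl))
ang=lambda v:np.degrees(np.arctan2(v[1],v[0]))
print(ang(fr-nr),ang(fl-nl),ang(nl-nr)-90,ang(fl-fr)-90)
y=np.radians(np.mean([ang(fr-nr),ang(fl-nl),ang(nl-nr)-90]));R=np.array([[np.cos(y),-np.sin(y)],[np.sin(y),np.cos(y)]])
ctr=(fr+nl)[:2]/2;ctr2=(nr+fl)[:2]/2;print('ctr',ctr,ctr2,'yaw',np.degrees(y))
ball=P((510,360),o,6,.079);tip=P((250,537),o,6,.041)
for n,p in(('ball',ball),('tip',tip)):print(n,np.round(p,4),'coder',np.round(R.T@(p[:2]-ctr),4))
print(np.linalg.norm(tip-ball))
for n,c in(('home',(.03,.05)),('entry',(-.075,.05))):print(n,R@c+ctr)
# rail centreline: bed white patch corners
for c in [(150,295),(245,288),(195,662),(320,640)]:
  q=P(c,o,6,.012);print('bed',np.round(R.T@(q[:2]-ctr),4))
o=(140,105)
b=np.array([P(c,o,4,.074)for c in[(316,457),(382,466),(360,568),(296,556)]]);print('blue',np.round(b,4),b.mean(0))
for i in range(4):e=b[(i+1)%4]-b[i];print(np.linalg.norm(e),ang(e))
c=P((290,220),o,4,.074);print('orange',c, 'cone',P((404,666),o,4,.113),'tape',P((77,348),o,4,.048))
```

```text
[ 0.7155 -0.0299  0.011 ]
[ 0.4718 -0.064   0.011 ]
[0.4454 0.1213 0.011 ]
[0.6905 0.155  0.011 ]
len 0.24610131255760587 0.1871419805991077 0.2473450533238492
7.966557639807424 7.840225554740462 8.085641802708011 7.704276441624387
ctr [0.58046283 0.04568631] [0.58111619 0.0455024 ] yaw 7.964141665751965
ball [ 0.5795 -0.0219  0.079 ] coder [-0.0103 -0.0668]
tip [0.5161 0.0802 0.041 ] coder [-0.059   0.0431]
0.12602489724702376
home [0.60324581 0.09936065]
entry [0.49925854 0.08481256]
bed [0.054  0.0626]
bed [0.0505 0.0221]
bed [-0.1034  0.0711]
bed [-0.1027  0.0181]
blue [[0.4688 0.2924 0.074 ]
 [0.4626 0.2536 0.074 ]
 [0.4033 0.2673 0.074 ]
 [0.411  0.3046 0.074 ]] [0.4364054  0.27948003 0.074     ]
0.03930254862282912 -99.0363386174192
0.06087153595388497 167.03365373000702
0.03808024748037263 78.21583470552186
0.05897445829578779 -11.860682456054422
orange [0.6124039  0.30701235 0.074     ] cone [0.34705629 0.24112164 0.113     ] tape [0.54138577 0.43998062 0.048     ]
```

```bash
python3 -m jog '[{"delta_pos":[0.19,-0.364,-0.03],"twist":-0.75,"jaw":-1},{"delta_pos":[0.19,-0.364,-0.03],"twist":-0.75,"jaw":-1},{"delta_pos":[0.19,-0.364,-0.03],"twist":-0.75,"jaw":-1},{"delta_pos":[0.19,-0.364,-0.03],"twist":-0.75,"jaw":-1},{"delta_pos":[0.19,-0.364,-0.03],"twist":-0.75,"jaw":-1},{"delta_pos":[0.19,-0.364,-0.03],"twist":-0.75,"jaw":-1},{"delta_pos":[0.19,-0.364,-0.03],"twist":-0.75,"jaw":-1},{"delta_pos":[0.19,-0.364,-0.03],"twist":-0.75,"jaw":-1},{"delta_pos":[0.19,-0.364,-0.03],"twist":-0.75,"jaw":-1},{"delta_pos":[0.19,-0.364,-0.03],"twist":-0.75,"jaw":-1}]'
python3 -m jog '[{"delta_pos":[0.19,-0.364,-0.03],"twist":-0.7,"jaw":-1},{"delta_pos":[0.19,-0.364,-0.03],"twist":-0.7,"jaw":-1},{"delta_pos":[0.19,-0.364,-0.03],"twist":-0.7,"jaw":-1},{"delta_pos":[0.19,-0.364,-0.03],"twist":-0.7,"jaw":-1},{"delta_pos":[0.19,-0.364,-0.03],"twist":-0.7,"jaw":-1},{"delta_pos":[0.19,-0.364,-0.03],"twist":-0.7,"jaw":-1},{"delta_pos":[0.19,-0.364,-0.03],"twist":-0.7,"jaw":-1},{"delta_pos":[0.19,-0.364,-0.03],"twist":-0.7,"jaw":-1},{"delta_pos":[0.19,-0.364,-0.03],"twist":-0.7,"jaw":-1},{"delta_pos":[0.19,-0.364,-0.03],"twist":-0.7,"jaw":-1}]'
python3 - <<'E'
from h import *
cap('wrist','w1');cap('top','t1')
s=sensors.read_state();q=s['tool_rot'];print(s['joint_pos'],np.degrees(np.arctan2(q[0],q[1]))*2)
E
```

```text
time: 0.98
eef_pos: [0.4288, 0.267, 0.2072]
tool_rot: [0.502, 0.865, -0.0, 0.0]
ft_force: [-0.0, 1.5, 0.4]
grip_width: 0.999
time: 1.82
eef_pos: [0.58, -0.0231, 0.1825]
tool_rot: [0.717, 0.697, -0.001, -0.0]
ft_force: [-0.2, 0.4, 0.1]
grip_width: 1.0
[-0.44321748  0.34079589  0.53871112  1.59166457 -0.18197836  1.26038017
  0.10357215] 91.29171933706651
```

View pics/w1.png

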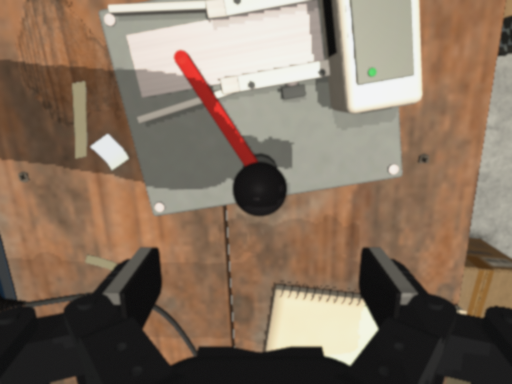

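```bash
python3 - <<'E'
from h import *
d=load('w1')
# ball silhouette fit
g=d['color'].max(2)[155:222,225:295]<70
ys,xs=np.nonzero(g);print('silh',xs.min()+225,xs.max()+225,ys.min()+155,ys.max()+155)
b=pt(d,260,188,.079);print('ball',np.round(b,4))
# plate corners: nearR, farR, farL?, nearL
P={k:pt(d,*uv,.011) for k,uv in dict(nr=(156,213),fr=(400,176)).items()}
for k,v in P.items():print(k,np.round(v,4))
v=P['fr']-P['nr'];print(np.linalg.norm(v),np.degrees(np.arctan2(v[1],v[0])))
tip=pt(d,180,56,.041);print('tip',np.round(tip,4),np.linalg.norm((tip-b)[:2]))
E
python3 - <<'E'
import sys;sys.path.insert(0,'.')
from h import *
crop('w1',90,0,450,240,2.2)
E
```

```text
silh 233 285 155 215
ball [ 0.5802 -0.0203  0.079 ]
nr [ 0.4753 -0.0617  0.011 ]
fr [ 0.7148 -0.0307  0.011 ]
0.2415004062215572 7.396011642195534
tip [0.5196 0.0794 0.041 ] 0.1166526072208746
```

View pics/w1_c90_0.png

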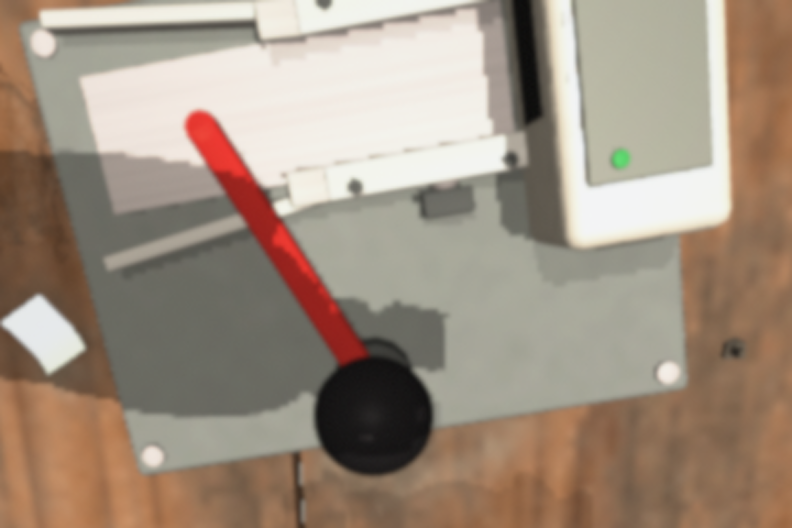

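```bash
python3 -m jog '[{"delta_pos":[0,0.0025,-0.05],"twist":0,"jaw":-1},{"delta_pos":[0,0.0025,-0.09],"twist":0,"jaw":-1},{"delta_pos":[0,0.0025,-0.13],"twist":0,"jaw":-1},{"delta_pos":[0,0.0025,-0.158],"twist":0,"jaw":-1},{"delta_pos":[0,0.0025,-0.158],"twist":0,"jaw":-1},{"delta_pos":[0,0.0025,-0.158],"twist":0,"jaw":-1},{"delta_pos":[0,0.0025,-0.158],"twist":0,"jaw":1},{"delta_pos":[0,0.0025,-0.158],"twist":0,"jaw":1},{"delta_pos":[0,0.0025,-0.158],"twist":0,"jaw":1},{"delta_pos":[0,0.0025,-0.158],"twist":0,"jaw":1},{"delta_pos":[0,0.0025,-0.158],"twist":0,"jaw":1},{"delta_pos":[0,0.0025,-0.158],"twist":0,"jaw":1}]'
python3 - <<'E'
from h import *
cap('wrist','w2');cap('side','s2')
crop('s2',250,150,400,280,4)
s=sensors.read_state();print(s['grip_width'],s['eef_pos'],s['ft_force'])
E
```

```text
time: 2.92
eef_pos: [0.5799, -0.0193, 0.0587]
tool_rot: [0.716, 0.698, 0.001, -0.0]
ft_force: [-6.5, 1.3, 10.7]
grip_width: 0.461
0.46555524878933213 [ 0.57982567 -0.01923976  0.05864161] [-6.54579648  0.95870185 10.4509071 ]
```

View pics/s2_c250_150.png

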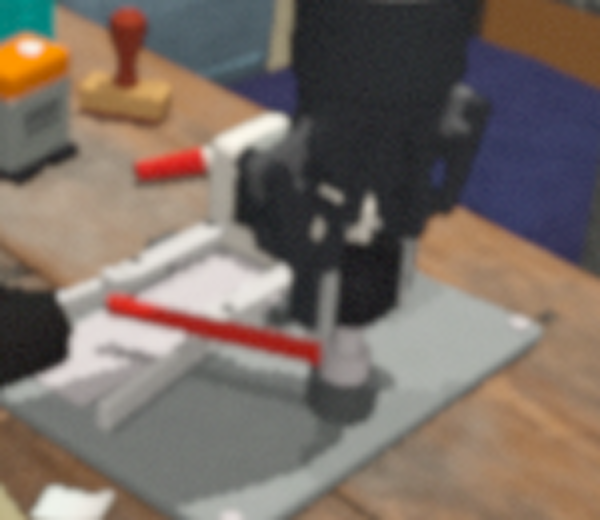

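View pics/w2.png

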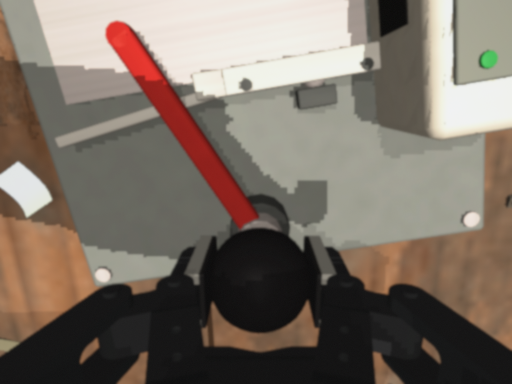

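```bash
python3 -m jog '[{"delta_pos":[0,0,0],"twist":0,"jaw":-1},{"delta_pos":[0,-0.001,-0.006],"twist":0,"jaw":-1},{"delta_pos":[0,-0.001,-0.006],"twist":0,"jaw":-1},{"delta_pos":[0,-0.001,-0.006],"twist":0,"jaw":-1},{"delta_pos":[0,-0.001,-0.006],"twist":0,"jaw":-1}]'
python3 -m jog '[{"delta_pos":[0,0,0],"twist":0,"jaw":1},{"delta_pos":[0,0,0],"twist":0,"jaw":1},{"delta_pos":[0,0,0],"twist":0,"jaw":1},{"delta_pos":[0,0,0],"twist":0,"jaw":1},{"delta_pos":[0,0,0],"twist":0,"jaw":1},{"delta_pos":[0,0,0],"twist":0,"jaw":1},{"delta_pos":[0,0,0],"twist":0,"jaw":1}]'
```

```text
time: 3.43
eef_pos: [0.5796, -0.0204, 0.0519]
tool_rot: [0.716, 0.698, -0.0, -0.0]
ft_force: [-1.0, -0.1, -0.5]
grip_width: 0.998
time: 4.02
eef_pos: [0.5797, -0.0203, 0.0524]
tool_rot: [0.716, 0.698, 0.0, -0.0]
ft_force: [-2.5, -0.3, 5.6]
grip_width: 0.467
```

```bash
python3 -m jog '[{"delta_pos":[0,0,0],"twist":0.08,"jaw":1},{"delta_pos":[0,0,0],"twist":0.16,"jaw":1},{"delta_pos":[0,0,0],"twist":0.24,"jaw":1},{"delta_pos":[0,0,0],"twist":0.32,"jaw":1},{"delta_pos":[0,0,0],"twist":0.4,"jaw":1},{"delta_pos":[0,0,0],"twist":0.48,"jaw":1},{"delta_pos":[0,0,0],"twist":0.56,"jaw":1},{"delta_pos":[0,0,0],"twist":0.64,"jaw":1},{"delta_pos":[0,0,0],"twist":0.64,"jaw":1}]'
python3 - <<'E'
from h import *
cap('top','t3')
crop('t3',265,110,375,235,5)
E
```

```text
time: 4.77
eef_pos: [0.5794, -0.0203, 0.0524]
tool_rot: [0.518, 0.855, 0.0, -0.0]
ft_force: [-3.3, -0.0, 6.2]
grip_width: 0.47
```

View pics/t3_c265_110.png

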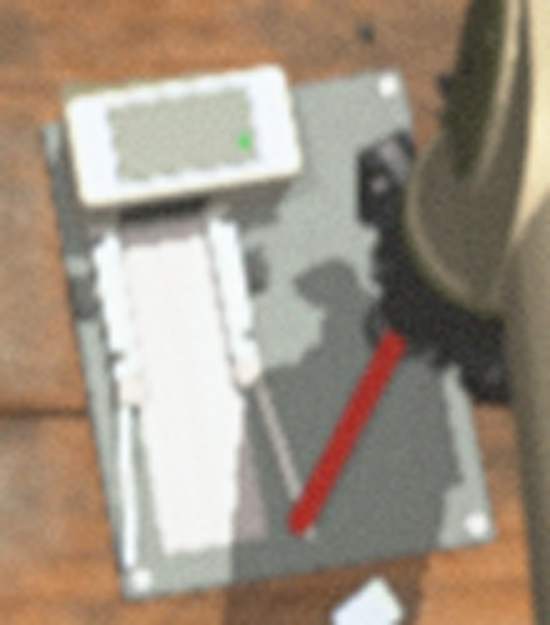

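```bash
python3 -m jog '[{"delta_pos":[0,0,0],"twist":0.08,"jaw":1},{"delta_pos":[0,0,0],"twist":0.16,"jaw":1},{"delta_pos":[0,0,0],"twist":0.24,"jaw":1},{"delta_pos":[0,0,0],"twist":0.32,"jaw":1},{"delta_pos":[0,0,0],"twist":0.4,"jaw":1},{"delta_pos":[0,0,0],"twist":0.48,"jaw":1},{"delta_pos":[0,0,0],"twist":0.56,"jaw":1},{"delta_pos":[0,0,0],"twist":0.6,"jaw":1},{"delta_pos":[0,0,0],"twist":0.64,"jaw":1},{"delta_pos":[0,0,0],"twist":0.64,"jaw":1}]'
python3 - <<'E'
from h import *
cap('wrist','w4');s=sensors.read_state();print(s['wrist_torque'])
E
```

```text
time: 5.65
eef_pos: [0.5793, -0.0205, 0.0524]
tool_rot: [0.291, 0.957, 0.0, -0.0]
ft_force: [-4.0, -0.2, 7.2]
grip_width: 0.465
[-0.00435443  0.86633143 -0.3797507 ]
```

View pics/w4.png

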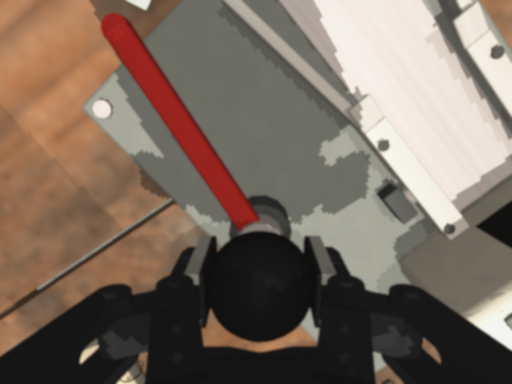

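Run:
```python
from h import *
d=load('w4');t=pt(d,118,27,.041);v=t[:2]-[.5797,-.0207];a=np.degrees(np.arctan2(v[1],v[0]));print(t,np.linalg.norm(v),a, 'keeper',1.4-np.radians(a-8-90))
```

```text
[ 0.4646484  -0.01575874  0.041     ] 0.1151576556013193 177.5407619289708 keeper 0.01175181479450349
```

```bash
python3 -m jog '[{"delta_pos":[0,0,0],"twist":0,"jaw":-1},{"delta_pos":[0,0,0],"twist":0,"jaw":-1},{"delta_pos":[0,0,0],"twist":0,"jaw":-1},{"delta_pos":[0,0,0],"twist":0,"jaw":-1},{"delta_pos":[0,0,0],"twist":0,"jaw":-1},{"delta_pos":[0,0,0.04],"twist":0,"jaw":-1},{"delta_pos":[0,0,0.09],"twist":0,"jaw":-1},{"delta_pos":[0,0,0.14],"twist":0,"jaw":-1},{"delta_pos":[0,0,0.18],"twist":0,"jaw":-1},{"delta_pos":[-0.18,0.375,0.18],"twist":0.484,"jaw":-1},{"delta_pos":[-0.18,0.375,0.18],"twist":0.484,"jaw":-1},{"delta_pos":[-0.18,0.375,0.18],"twist":0.484,"jaw":-1}]'
python3 - <<'E'
from h import *
cap('wrist','w5');s=sensors.read_state();print(s['eef_pos'])
E
```

```text
time: 6.7
eef_pos: [0.5253, 0.0931, 0.1969]
tool_rot: [0.105, 0.994, 0.0, 0.001]
ft_force: [0.8, 0.6, -0.2]
grip_width: 0.997
[0.52132014 0.10367009 0.19639847]
```

View pics/w5.png

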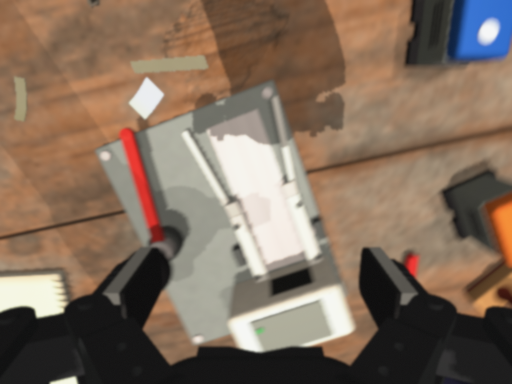

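```bash
python3 -m jog '[{"delta_pos":[-0.105,0.218,0],"twist":0,"jaw":-1},{"delta_pos":[-0.105,0.218,0],"twist":0,"jaw":-1},{"delta_pos":[-0.105,0.218,0],"twist":0,"jaw":-1},{"delta_pos":[-0.105,0.218,0],"twist":0,"jaw":-1},{"delta_pos":[-0.105,0.218,0],"twist":0,"jaw":-1},{"delta_pos":[-0.105,0.218,0],"twist":0,"jaw":-1},{"delta_pos":[-0.105,0.218,0],"twist":0,"jaw":-1}]'
python3 - <<'E'
from h import *
cap('wrist','w6');s=sensors.read_state();print(s['eef_pos'])
crop('w6',130,60,390,260,3)
crop('w5',80,60,370,360,2)
E
```

```text
time: 7.33
eef_pos: [0.4405, 0.2686, 0.196]
tool_rot: [0.105, 0.994, 0.0, -0.0]
ft_force: [0.7, -0.6, -0.1]
grip_width: 0.998
[0.44152621 0.26678574 0.1959911 ]
```

View pics/w6_c130_60.png

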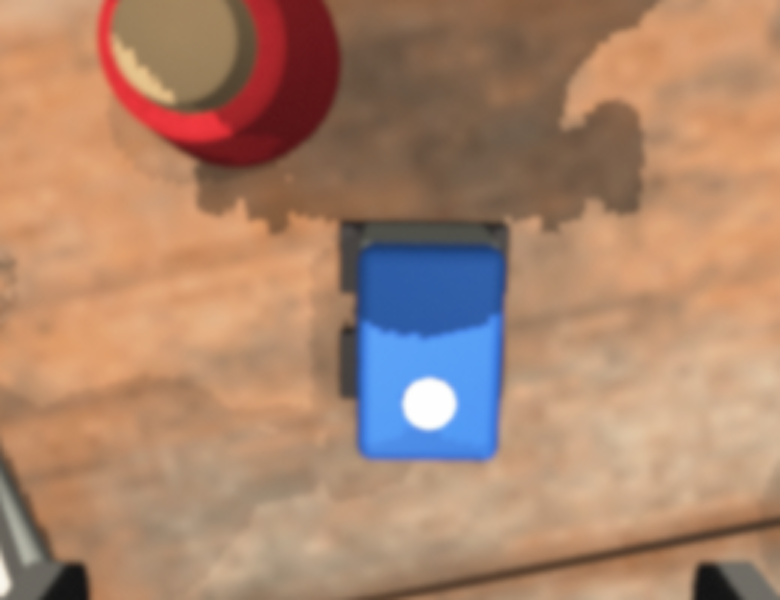

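View pics/w5_c80_60.png

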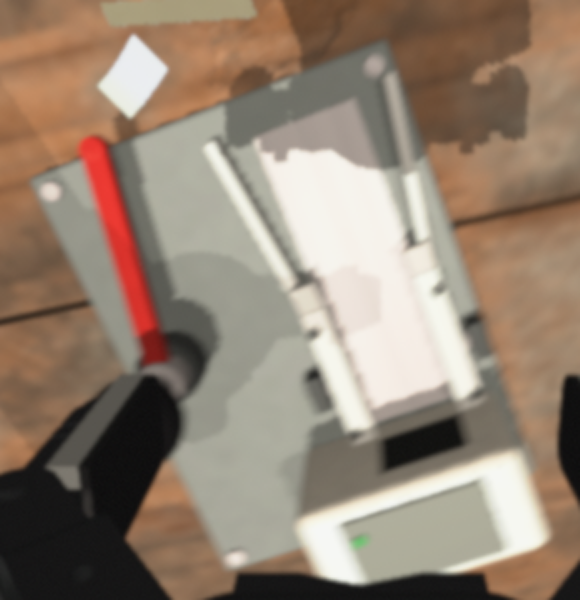

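Run:
```python
from h import *
d=load('w6')
ang=lambda v:np.degrees(np.arctan2(v[1],v[0]))
f=lambda c,o,s,z:pt(d,(c[0]+.5)/s-.5+o[0],(c[1]+.5)/s-.5+o[1],z)
b=np.array([f(c,(130,60),3,.074) for c in[(357,242),(507,242),(499,461),(359,461)]])
print(np.round(b,4),b.mean(0))
for i in range(4):e=b[(i+1)%4]-b[i];print(np.linalg.norm(e),ang(e))
print('cone',f((172,45),(130,60),3,.113))
d=load('w5');o=(80,60)
nr,nl,fr=[f(c,o,2,.011) for c in[(32,182),(388,40),(225,575)]]
print('pl',nr,nl,fr,np.linalg.norm(nl-nr),np.linalg.norm(fr-nr),ang(nl-nr)-90,ang(fr-nr),'ctr',(nl+fr)/2)
y=np.radians(7.9);R=np.array([[np.cos(y),-np.sin(y)],[np.sin(y),np.cos(y)]]);c=np.array([.5808,.0456])
for n,p,z in(('lipRnear',(320,300),.025),('lipRfar',(372,428),.025),('lipLnear',(411,262),.025),('lipLfar',(460,392),.025),('flareR',(212,145),.033),('flareL',(392,72),.033),('unit edge R',(300,522),.076),('unit L',(520,452),.076)):
    print(n,np.round(R.T@(f(p,o,2,z)[:2]-c),4))
```

```text
[[0.4024 0.2673 0.074 ]
 [0.4107 0.3059 0.074 ]
 [0.4702 0.2928 0.074 ]
 [0.462  0.2545 0.074 ]] [0.43630304 0.28014258 0.074     ]
0.03941977742675833 77.88970449232446
0.060924888278877376 -12.388401993894213
0.039131066065799296 -102.1033615161708
0.06092890666548367 167.88311351286532
cone [0.34903573 0.24029497 0.113     ]
pl [ 0.47312495 -0.0617359   0.011     ] [0.44490826 0.12327476 0.011     ] [ 0.71809377 -0.03029694  0.011     ] 0.18715000483311675 0.24697799912393706 8.671576315731159 7.313285140630418 ctr [0.58150102 0.04648891 0.011     ]
lipRnear [-0.0195  0.0225]
lipRfar [0.0563 0.0227]
lipLnear [-0.0226  0.0713]
lipLfar [0.0523 0.0726]
flareR [-0.108   0.0045]
flareL [-0.1101  0.0917]
unit edge R [ 0.063  -0.0159]
unit L [0.0626 0.0897]
```

```bash
python3 -m jog '[{"delta_pos":[-0.0063,0.0167,-0.04],"twist":0,"jaw":-1},{"delta_pos":[-0.0063,0.0167,-0.08],"twist":0,"jaw":-1},{"delta_pos":[-0.0063,0.0167,-0.12],"twist":0,"jaw":-1},{"delta_pos":[-0.0063,0.0167,-0.16],"twist":0,"jaw":-1},{"delta_pos":[-0.0063,0.0167,-0.185],"twist":0,"jaw":-1},{"delta_pos":[-0.0063,0.0167,-0.2],"twist":0,"jaw":-1},{"delta_pos":[-0.0063,0.0167,-0.2],"twist":0,"jaw":-1},{"delta_pos":[-0.0063,0.0167,-0.2],"twist":0,"jaw":-1}]'
python3 -m jog '[{"delta_pos":[0,0,0],"twist":0,"jaw":1},{"delta_pos":[0,0,0],"twist":0,"jaw":1},{"delta_pos":[0,0,0],"twist":0,"jaw":1},{"delta_pos":[0,0,0],"twist":0,"jaw":1},{"delta_pos":[0,0,0],"twist":0,"jaw":1},{"delta_pos":[0,0,0],"twist":0,"jaw":1},{"delta_pos":[0,0,0],"twist":0,"jaw":1},{"delta_pos":[0,0,0],"twist":0,"jaw":1}]'
```

```text
time: 8.05
eef_pos: [0.4372, 0.2785, 0.0358]
tool_rot: [0.109, 0.994, -0.001, -0.0]
ft_force: [0.8, -0.5, 0.3]
grip_width: 1.001
time: 8.72
eef_pos: [0.4373, 0.2807, 0.0372]
tool_rot: [0.107, 0.994, 0.001, 0.001]
ft_force: [0.0, -0.9, 5.8]
grip_width: 0.46
```

```bash
python3 -m jog '[{"delta_pos":[0,0,0.04],"twist":0,"jaw":1},{"delta_pos":[0,0,0.08],"twist":0,"jaw":1},{"delta_pos":[0.01,-0.035,0.1],"twist":0.1,"jaw":1},{"delta_pos":[0.026,-0.08,0.1],"twist":0.2,"jaw":1},{"delta_pos":[0.042,-0.13,0.1],"twist":0.3,"jaw":1},{"delta_pos":[0.058,-0.18,0.1],"twist":0.4,"jaw":1},{"delta_pos":[0.07,-0.22,0.1],"twist":0.449,"jaw":1},{"delta_pos":[0.0794,-0.245,0.1],"twist":0.449,"jaw":1},{"delta_pos":[0.0794,-0.245,0.1],"twist":0.449,"jaw":1},{"delta_pos":[0.0794,-0.245,0.07],"twist":0.449,"jaw":1},{"delta_pos":[0.0794,-0.245,0.05],"twist":0.449,"jaw":1},{"delta_pos":[0.0794,-0.245,0.05],"twist":0.449,"jaw":1}]'
python3 - <<'E'
from h import *
cap('wrist','w7');cap('top','t7');cap('side','s7');s=sensors.read_state();print(s['eef_pos'],s['tool_rot'])
crop('t7',265,110,375,235,5)
crop('s7',200,140,400,290,4)
E
```

```text
time: 9.72
eef_pos: [0.4973, 0.0841, 0.0729]
tool_rot: [-0.069, 0.998, -0.0, -0.003]
ft_force: [-1.1, -0.3, -2.0]
grip_width: 0.461
[0.50012441 0.08463738 0.07669071] [-6.89072202e-02  9.97623071e-01  1.48137934e-05  4.70231449e-05]
```

View pics/w7.png

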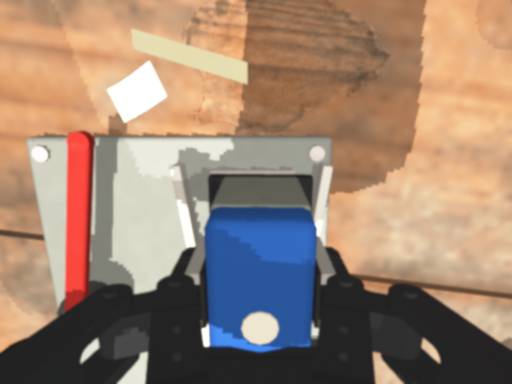

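View pics/t7_c265_110.png

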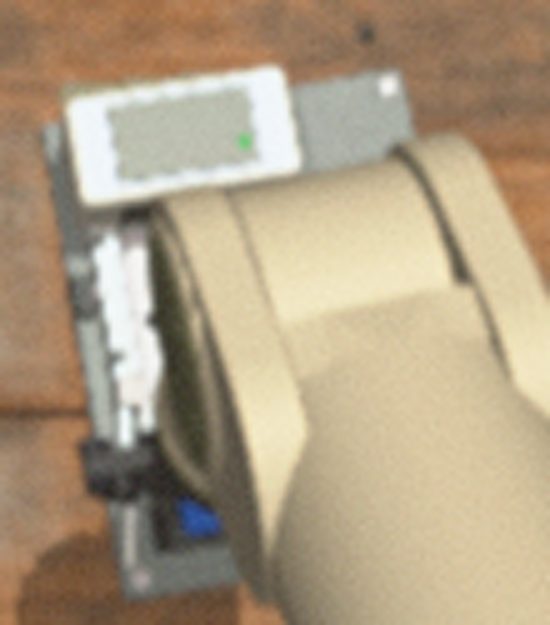

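View pics/s7_c200_140.png

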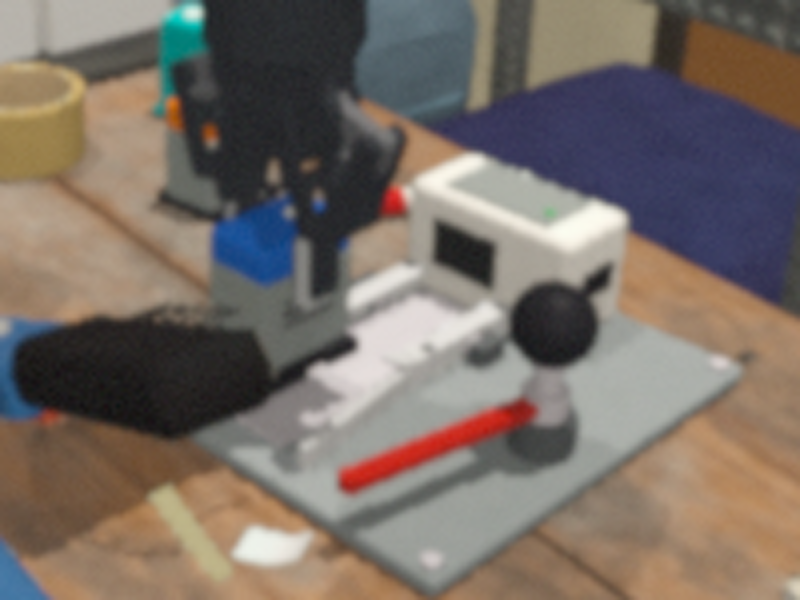

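Run:
```python
from h import *
crop('w7',150,120,370,260,3.6)
```

```text
(no output)
```

View pics/w7_c150_120.png

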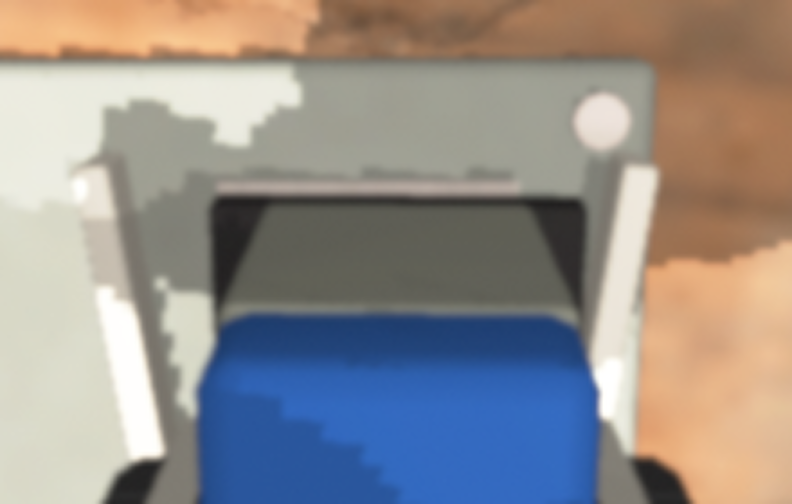

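Run:
```python
from h import *
d=load('w7');s=3.6
f=lambda c,z:pt(d,(c[0]+.5)/s-.5+150,(c[1]+.5)/s-.5+120,z)
y=np.radians(7.9);R=np.array([[np.cos(y),-np.sin(y)],[np.sin(y),np.cos(y)]]);c=np.array([.581,.0445])
for n,p,z in(('flL in',(108,158),.033),('flR in',(624,162),.033),('flL out',(72,170),.033),('flR out',(657,167),.033),('bedL',(218,186),.012),('bedR',(518,188),.012),('footL',(212,200),.048),('footR',(586,200),.048),('plateNL',(652,64),.011),('tcp',None,0)):
    q=d and (f(p,z) if p else np.array([.50012,.08464,0])); print(n,np.round(R.T@(q[:2]-c),4))
```

```text
flL in [-0.1121  0.0057]
flR in [-0.1114  0.0853]
flL out [-0.1102  0.    ]
flR out [-0.1106  0.0905]
bedL [-0.1032  0.0193]
bedR [-0.1028  0.0712]
footL [-0.1088  0.0239]
footR [-0.1087  0.0773]
plateNL [-0.124   0.0934]
tcp [-0.0746  0.0509]
```

```bash
python3 -m jog '[{"delta_pos":[0.0008,-0.0056,0],"twist":0,"jaw":1},{"delta_pos":[0.0008,-0.0056,-0.01],"twist":0,"jaw":1},{"delta_pos":[0.0008,-0.0056,-0.02],"twist":0,"jaw":1},{"delta_pos":[0.0008,-0.0056,-0.03],"twist":0,"jaw":1},{"delta_pos":[0.0008,-0.0056,-0.0335],"twist":0,"jaw":1},{"delta_pos":[0.0008,-0.0056,-0.0335],"twist":0,"jaw":1},{"delta_pos":[0.0008,-0.0056,-0.0335],"twist":0,"jaw":1}]'
python3 - <<'E'
from h import *
cap('wrist','w8');s=sensors.read_state();print(s['eef_pos'],s['tool_rot'],s['ft_force'])
crop('w8',150,120,370,260,3.6)
E
```

```text
time: 10.45
eef_pos: [0.5005, 0.0797, 0.0493]
tool_rot: [-0.069, 0.998, 0.0, -0.0]
ft_force: [-1.7, -0.3, 5.2]
grip_width: 0.463
[0.5005466  0.07968691 0.0492457 ] [-6.86268996e-02  9.97642379e-01 -2.74532555e-05 -1.79650827e-04] [-2.62063682 -0.43910984  4.4929852 ]
```

View pics/w8_c150_120.png

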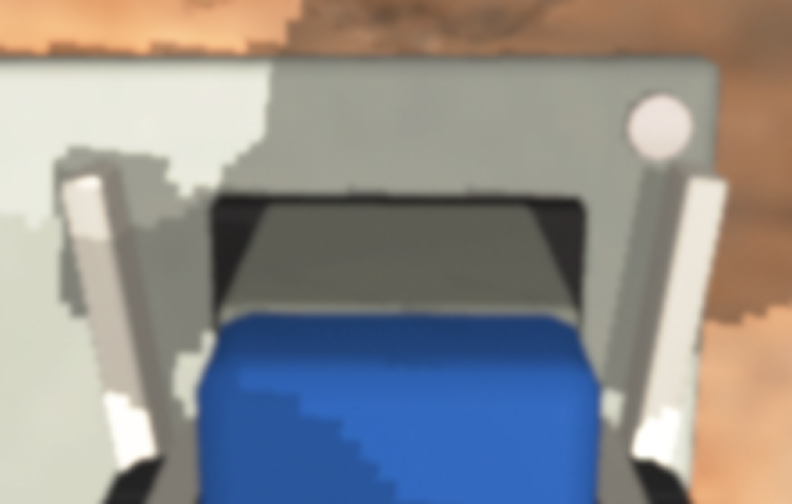

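Run:
```python
from h import *
d=load('w8');s=3.6
f=lambda c,z:pt(d,(c[0]+.5)/s-.5+150,(c[1]+.5)/s-.5+120,z)
y=np.radians(7.9);R=np.array([[np.cos(y),-np.sin(y)],[np.sin(y),np.cos(y)]]);c=np.array([.581,.0445])
for n,p,z in(('flL in',(102,174),.033),('flR in',(690,176),.033),('flL out',(62,182),.033),('flR out',(727,180),.033),('L in2',(156,450),.033),('R in2',(634,455),.033),('footL',(212,200),.02),('footR',(586,200),.02),('pl0',(5,60),.011),('pl1',(700,58),.011),('tcp',None,0)):
    q=(f(p,z) if p else np.array([.50055,.07969,0])); print(n,np.round(R.T@(q[:2]-c),4))
```

```text
flL in [-0.1116  0.0059]
flR in [-0.1113  0.085 ]
flL out [-0.1106  0.0004]
flR out [-0.1108  0.09  ]
L in2 [-0.0712  0.0109]
R in2 [-0.0704  0.0797]
footL [-0.1051  0.0185]
footR [-0.105   0.0732]
pl0 [-0.1244 -0.0129]
pl1 [-0.1246  0.0908]
tcp [-0.0748  0.0459]
```

```bash
python3 -m jog '[{"delta_pos":[0.012,0.0012,0],"twist":0,"jaw":1},{"delta_pos":[0.025,0.003,0],"twist":0,"jaw":1},{"delta_pos":[0.037,0.0046,0],"twist":0,"jaw":1},{"delta_pos":[0.046,0.0059,0],"twist":0,"jaw":1},{"delta_pos":[0.055,0.0071,0],"twist":0,"jaw":1},{"delta_pos":[0.064,0.0084,0],"twist":0,"jaw":1},{"delta_pos":[0.072,0.0095,0],"twist":0,"jaw":1},{"delta_pos":[0.08,0.0106,0],"twist":0,"jaw":1},{"delta_pos":[0.087,0.0116,0],"twist":0,"jaw":1},{"delta_pos":[0.093,0.0124,0],"twist":0,"jaw":1},{"delta_pos":[0.093,0.0124,0],"twist":0,"jaw":1}]'
python3 - <<'E'
from h import *
cap('wrist','w9');s=sensors.read_state();print(s['eef_pos'],s['tool_rot'],s['ft_force'],s['wrist_torque'])
E
```

```text
time: 11.42
eef_pos: [0.5755, 0.0898, 0.0493]
tool_rot: [-0.069, 0.998, 0.0, -0.0]
ft_force: [-1.5, 0.1, 4.7]
grip_width: 0.457
[0.57549267 0.08980155 0.04926736] [-6.86877906e-02  9.97638204e-01  1.62891623e-05  3.86238571e-05] [-1.90779099  0.60433597  4.1958781 ] [ 0.08223627  0.15164987 -0.01337413]
```

View pics/w9.png

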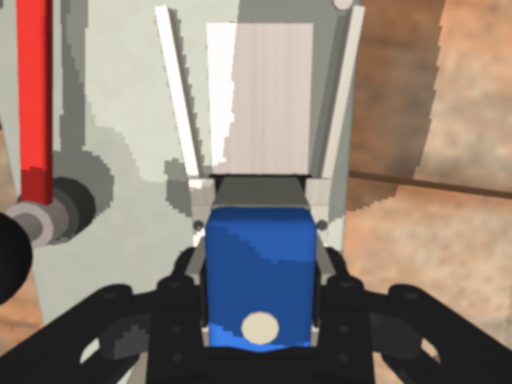

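```bash
python3 -m jog '[{"delta_pos":[0.01,0.0014,0],"twist":0,"jaw":1},{"delta_pos":[0.02,0.0028,0],"twist":0,"jaw":1},{"delta_pos":[0.026,0.0036,0],"twist":0,"jaw":1},{"delta_pos":[0.03,0.0042,0],"twist":0,"jaw":1},{"delta_pos":[0.033,0.0046,0],"twist":0,"jaw":1},{"delta_pos":[0.033,0.0046,0],"twist":0,"jaw":1}]'
python3 -m jog '[{"delta_pos":[0.002,0.0003,0],"twist":0,"jaw":1},{"delta_pos":[0.004,0.0006,0],"twist":0,"jaw":1},{"delta_pos":[0.004,0.0006,0],"twist":0,"jaw":1}]'
```

```text
time: 11.97
eef_pos: [0.6024, 0.0936, 0.0493]
tool_rot: [-0.069, 0.998, 0.0, 0.001]
ft_force: [2.0, 1.5, 2.2]
grip_width: 0.461
time: 12.22
eef_pos: [0.6046, 0.0938, 0.0493]
tool_rot: [-0.069, 0.998, -0.0, -0.0]
ft_force: [-1.9, 0.8, 3.5]
grip_width: 0.463
```

```bash
python3 -m jog '[{"delta_pos":[0.0015,0.0002,0],"twist":0,"jaw":1},{"delta_pos":[0.0015,0.0002,0],"twist":0,"jaw":1}]'
python3 -m jog '[{"delta_pos":[0.0015,0.0002,0],"twist":0,"jaw":1},{"delta_pos":[0.0015,0.0002,0],"twist":0,"jaw":1}]'
```

```text
time: 12.38
eef_pos: [0.6056, 0.0939, 0.0493]
tool_rot: [-0.069, 0.998, -0.0, -0.0]
ft_force: [-1.9, -1.0, 4.9]
grip_width: 0.461
time: 12.55
eef_pos: [0.6059, 0.0939, 0.0493]
tool_rot: [-0.069, 0.998, -0.0, -0.001]
ft_force: [-8.3, -1.1, 9.9]
grip_width: 0.459
```

```bash
python3 -m jog '[{"delta_pos":[0.002,0.0003,0],"twist":0,"jaw":1},{"delta_pos":[0.002,0.0003,0],"twist":0,"jaw":1}]'
python3 - <<'E'
from h import *
cap('side','s10');cap('wrist','w10');crop('s10',200,140,400,290,4)
E
```

```text
time: 12.72
eef_pos: [0.6059, 0.0939, 0.0493]
tool_rot: [-0.069, 0.998, -0.0, -0.003]
ft_force: [-16.5, -2.7, 15.7]
grip_width: 0.46
```

View pics/s10_c200_140.png

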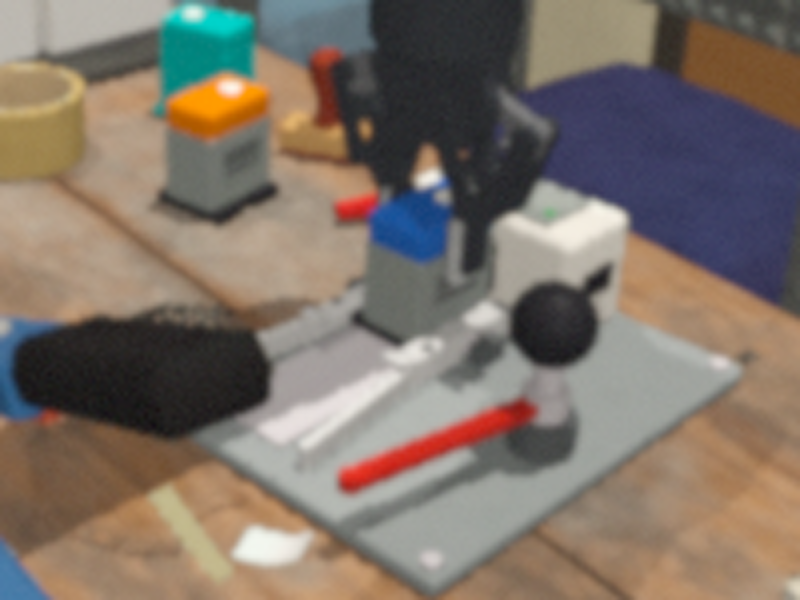

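View pics/w10.png

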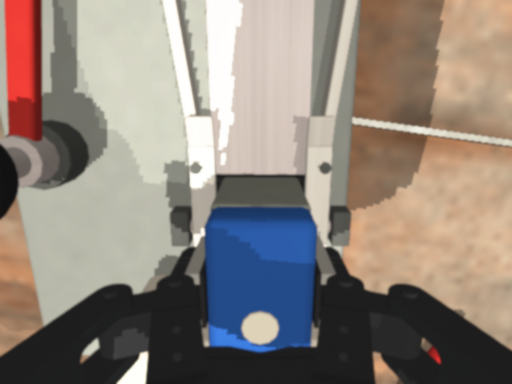

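```bash
python3 -m jog '[{"delta_pos":[-0.004,-0.0006,0],"twist":0,"jaw":1},{"delta_pos":[-0.0045,-0.0006,0],"twist":0,"jaw":1},{"delta_pos":[-0.0045,-0.0006,0],"twist":0,"jaw":1}]'
python3 -m jog '[{"delta_pos":[0,0,0],"twist":0,"jaw":-0.6},{"delta_pos":[0,0,0],"twist":0,"jaw":-0.6},{"delta_pos":[0,0,0],"twist":0,"jaw":-0.6},{"delta_pos":[0,0,0],"twist":0,"jaw":-0.6},{"delta_pos":[0,0,0.02],"twist":0,"jaw":-0.6},{"delta_pos":[0,0,0.06],"twist":0,"jaw":-0.6},{"delta_pos":[0,0,0.1],"twist":0,"jaw":-0.6},{"delta_pos":[0,0,0.15],"twist":0,"jaw":-0.6},{"delta_pos":[0,0,0.18],"twist":0,"jaw":-0.6},{"delta_pos":[0,0,0.18],"twist":0,"jaw":-1},{"delta_pos":[0,0,0.18],"twist":0,"jaw":-1}]'
python3 - <<'E'
from h import *
cap('wrist','w11');cap('top','t11');s=sensors.read_state();print(s['eef_pos'])
crop('w11',80,0,400,240,2.5)
E
```

```text
time: 13.07
eef_pos: [0.6048, 0.0937, 0.0494]
tool_rot: [-0.069, 0.998, -0.0, -0.0]
ft_force: [-2.8, -1.1, 5.8]
grip_width: 0.46
time: 13.98
eef_pos: [0.6062, 0.094, 0.1952]
tool_rot: [-0.069, 0.998, 0.0, 0.002]
ft_force: [-0.2, 0.3, -1.1]
grip_width: 0.996
[0.60452711 0.09380716 0.19217481]
```

View pics/w11_c80_0.png

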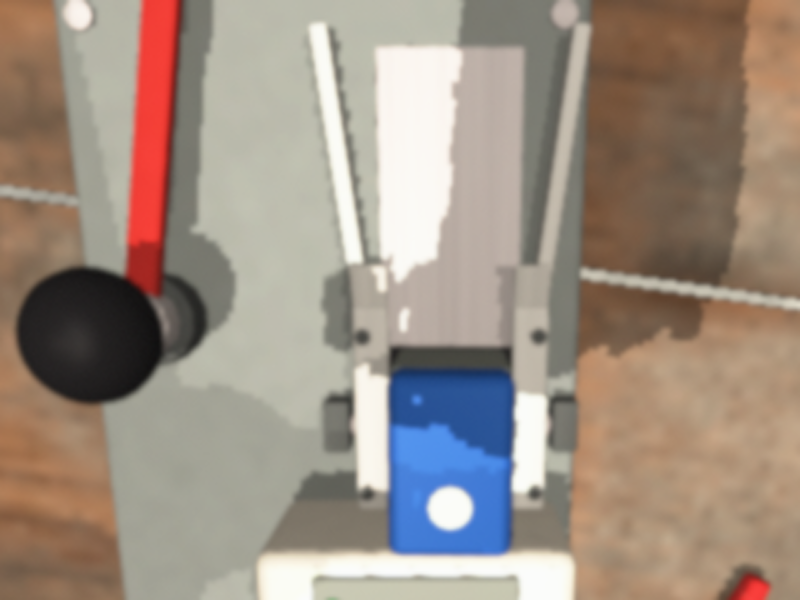

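Run:
```python
from h import *
d=load('w11');s=2.5
f=lambda c,z:pt(d,(c[0]+.5)/s-.5+80,(c[1]+.5)/s-.5,z)
y=np.radians(7.9);R=np.array([[np.cos(y),-np.sin(y)],[np.sin(y),np.cos(y)]]);c=np.array([.581,.0398])
for n,p,z in(('top1',(390,368),.086),('top2',(513,368),.086),('top3',(511,553),.086),('top4',(390,553),.086),('foot rear',(450,347),.02),('housL',(337,424),.025),('housR',(565,424),.025),('flareL',(318,24),.033),('flareR',(582,24),.033),('ball',(91,334),.079),('unit',(420,560),.076)):
    q=f(p,z);print(n,np.round(q,4),np.round(R.T@(q[:2]-c),4))
```

```text
top1 [0.5757 0.071  0.086 ] [-0.0009  0.0316]
top2 [0.5707 0.1077 0.086 ] [-0.0009  0.0687]
top3 [0.6296 0.1164 0.086 ] [0.0586 0.0692]
top4 [0.6349 0.0779 0.086 ] [0.0586 0.0303]
foot rear [0.575  0.0891 0.02  ] [0.0008 0.0496]
housL [0.6092 0.0502 0.025 ] [0.0294 0.0065]
housR [0.5973 0.1365 0.025 ] [0.0295 0.0935]
flareL [0.4751 0.0317 0.033 ] [-0.106   0.0066]
flareR [0.4633 0.1174 0.033 ] [-0.1059  0.093 ]
ball [ 0.5789 -0.0214  0.079 ] [-0.0104 -0.0603]
unit [0.6399 0.0879 0.076 ] [0.0649 0.0396]
```

```bash
python3 -m jog '[{"delta_pos":[-0.031,-0.1435,0],"twist":-0.844,"jaw":-1},{"delta_pos":[-0.031,-0.1435,0],"twist":-0.844,"jaw":-1},{"delta_pos":[-0.031,-0.1435,0],"twist":-0.844,"jaw":-1},{"delta_pos":[-0.031,-0.1435,0],"twist":-0.844,"jaw":-1},{"delta_pos":[-0.031,-0.1435,0],"twist":-0.844,"jaw":-1},{"delta_pos":[-0.031,-0.1435,0],"twist":-0.844,"jaw":-1},{"delta_pos":[-0.031,-0.1435,0],"twist":-0.844,"jaw":-1},{"delta_pos":[-0.031,-0.1435,0],"twist":-0.844,"jaw":-1},{"delta_pos":[-0.031,-0.1435,0],"twist":-0.844,"jaw":-1}]'
python3 - <<'E'
from h import *
d=cap('wrist','w12');s=sensors.read_state();print(s['eef_pos'],s['joint_pos'])
E
```

```text
time: 14.83
eef_pos: [0.5798, -0.0207, 0.1923]
tool_rot: [0.259, 0.966, -0.0, -0.001]
ft_force: [-0.2, -0.4, -0.1]
grip_width: 1.007
[ 0.57996196 -0.02075141  0.192554  ] [-0.25747898  0.31325804  0.30062555  1.56805622 -0.09530488  1.27605592
  1.10437566]
```

View pics/w12.png

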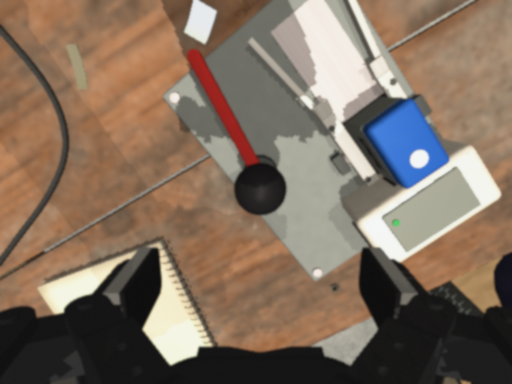

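Ball is at pixel (260,188), centred as before. Descend and grip, slightly lower than before.

```bash
python3 -m jog '[{"delta_pos":[0,0,-0.05],"twist":0,"jaw":-1},{"delta_pos":[0,0,-0.1],"twist":0,"jaw":-1},{"delta_pos":[0,0,-0.14],"twist":0,"jaw":-1},{"delta_pos":[0,0,-0.165],"twist":0,"jaw":-1},{"delta_pos":[0,0,-0.176],"twist":0,"jaw":-1},{"delta_pos":[0,0,-0.176],"twist":0,"jaw":-1},{"delta_pos":[0,0,-0.176],"twist":0,"jaw":1},{"delta_pos":[0,0,-0.176],"twist":0,"jaw":1},{"delta_pos":[0,0,-0.176],"twist":0,"jaw":1},{"delta_pos":[0,0,-0.176],"twist":0,"jaw":1},{"delta_pos":[0,0,-0.176],"twist":0,"jaw":1},{"delta_pos":[0,0,-0.176],"twist":0,"jaw":1}]'
```

```text
time: 15.88
eef_pos: [0.5811, -0.0215, 0.0545]
tool_rot: [0.26, 0.966, 0.0, 0.001]
ft_force: [-3.2, -0.3, 8.1]
grip_width: 0.463
```

```bash
python3 -m jog '[{"delta_pos":[0,0,0],"twist":-0.08,"jaw":1},{"delta_pos":[0,0,0],"twist":-0.16,"jaw":1},{"delta_pos":[0,0,0],"twist":-0.24,"jaw":1},{"delta_pos":[0,0,0],"twist":-0.32,"jaw":1},{"delta_pos":[0,0,0],"twist":-0.4,"jaw":1},{"delta_pos":[0,0,0],"twist":-0.48,"jaw":1},{"delta_pos":[0,0,0],"twist":-0.56,"jaw":1},{"delta_pos":[0,0,0],"twist":-0.64,"jaw":1},{"delta_pos":[0,0,0],"twist":-0.72,"jaw":1},{"delta_pos":[0,0,0],"twist":-0.8,"jaw":1},{"delta_pos":[0,0,0],"twist":-0.88,"jaw":1},{"delta_pos":[0,0,0],"twist":-0.9,"jaw":1}]'
python3 - <<'E'
from h import *
d=cap('wrist','w13')
E
```

```text
time: 16.88
eef_pos: [0.5803, -0.0222, 0.0544]
tool_rot: [0.58, 0.815, 0.0, 0.0]
ft_force: [-6.7, -2.6, 12.1]
grip_width: 0.466
```

View pics/w13.png

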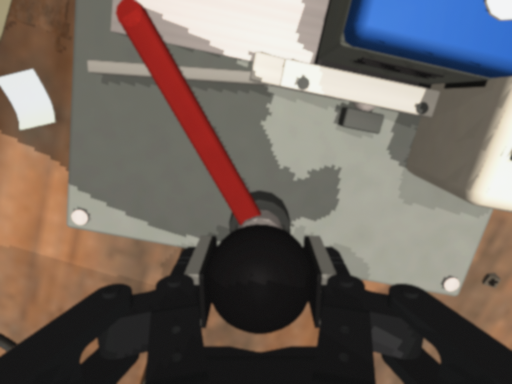

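```bash
python3 -m jog '[{"delta_pos":[0,0,0],"twist":-0.08,"jaw":1},{"delta_pos":[0,0,0],"twist":-0.16,"jaw":1},{"delta_pos":[0,0,0],"twist":-0.24,"jaw":1},{"delta_pos":[0,0,0],"twist":-0.32,"jaw":1},{"delta_pos":[0,0,0],"twist":-0.4,"jaw":1},{"delta_pos":[0,0,0],"twist":-0.48,"jaw":1},{"delta_pos":[0,0,0],"twist":-0.56,"jaw":1},{"delta_pos":[0,0,0],"twist":-0.64,"jaw":1},{"delta_pos":[0,0,0],"twist":-0.72,"jaw":1},{"delta_pos":[0,0,0],"twist":-0.8,"jaw":1},{"delta_pos":[0,0,0],"twist":-0.86,"jaw":1},{"delta_pos":[0,0,0],"twist":-0.92,"jaw":1}]'
python3 -m jog '[{"delta_pos":[0,0,0],"twist":-0.02,"jaw":1},{"delta_pos":[0,0,0],"twist":-0.02,"jaw":1}]'
python3 - <<'E'
from h import *
d=cap('wrist','w14');s=sensors.read_state();print(s['wrist_torque'])
E
```

```text
time: 17.93
eef_pos: [0.5789, -0.0227, 0.0543]
tool_rot: [0.83, 0.558, -0.001, -0.0]
ft_force: [-13.0, -4.4, 16.0]
grip_width: 0.467
time: 18.1
eef_pos: [0.5788, -0.0229, 0.0542]
tool_rot: [0.834, 0.552, -0.001, -0.0]
ft_force: [-12.7, -4.9, 17.1]
grip_width: 0.471
[-0.76612196  2.89748171  0.47775036]
```

View pics/w14.png

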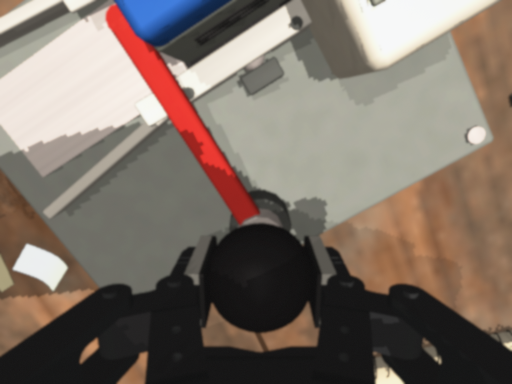

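Run:
```python
from h import *
d=load('w14');t=pt(d,120,18,.041);v=t[:2]-[.5797,-.021];a=np.degrees(np.arctan2(v[1],v[0]));print(t,np.linalg.norm(v),a, 'keeper',1.4-np.radians(a-7.9-90))
```

```text
[0.56454567 0.0936983  0.041     ] 0.11569509246645322 97.5265194025923 keeper 1.4065184661170798
```

```bash
python3 -m jog '[{"delta_pos":[0,0,0],"twist":0,"jaw":-1},{"delta_pos":[0,0,0],"twist":0,"jaw":-1},{"delta_pos":[0,0,0],"twist":0,"jaw":-1},{"delta_pos":[0,0,0],"twist":0,"jaw":-1},{"delta_pos":[0,0,0],"twist":0,"jaw":-1},{"delta_pos":[0,0,0.04],"twist":0,"jaw":-1},{"delta_pos":[0,0,0.08],"twist":0,"jaw":-1},{"delta_pos":[0,0,0.12],"twist":0,"jaw":-1},{"delta_pos":[0,0,0.16],"twist":0,"jaw":-1},{"delta_pos":[0,0,0.18],"twist":0,"jaw":-1},{"delta_pos":[0,0,0.18],"twist":0,"jaw":-1},{"delta_pos":[0,0,0.18],"twist":0,"jaw":-1}]'
python3 - <<'E'
from h import *
d=cap('wrist','w15');cap('side','s15');cap('top','t15');crop('w15',60,0,420,240,2.2);s=sensors.read_state();print(s['ft_force'])
E
```

```text
time: 19.15
eef_pos: [0.5809, -0.0208, 0.1974]
tool_rot: [0.833, 0.553, 0.001, 0.0]
ft_force: [-0.4, -0.0, -0.3]
grip_width: 0.997
[ 0.36473623 -0.39443914 -0.34669585]
```

View pics/w15_c60_0.png

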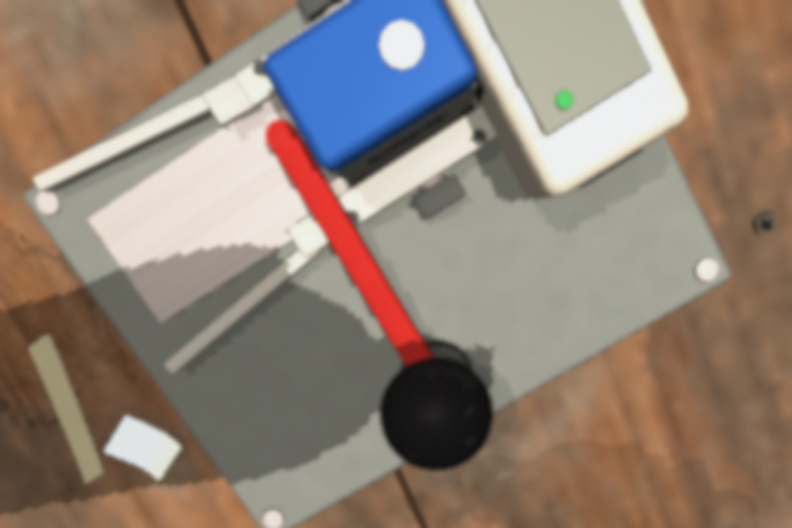

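View pics/t15.png

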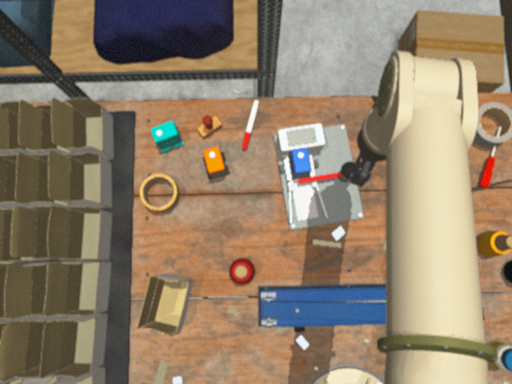

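View pics/s15.png

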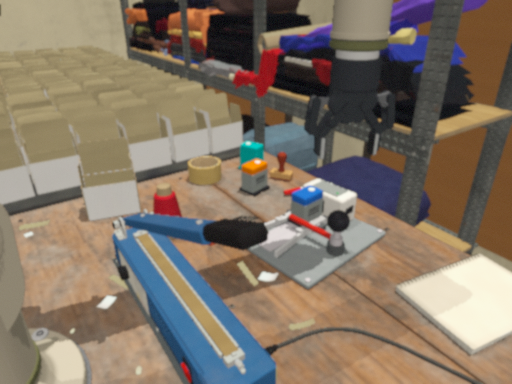

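Run:
```python
from h import *
d=load('w15');f=lambda c,z:pt(d,c[0]/2.2+60,c[1]/2.2,z)
t=f((280,132),.041);b=f((437,413),.079);v=(t-b)[:2];a=np.degrees(np.arctan2(v[1],v[0]));print(t,b,np.linalg.norm(v),1.4-np.radians(a-97.9))
print(ctrl.close_job())
```

```text
[0.56429124 0.09431882 0.041     ] [ 0.58011669 -0.0213207   0.079     ] 0.11671735951456047 1.4018743306381654
the job is handed in; nothing more can be done
None
```

The blue-topped cartridge is home in the carton coder with the red arm shut behind it. I handed the job in at about 19 s, well inside the 62 s limit; no verdict is reported, so these are my own checks.

- **Opening the arm:** I turned the ball knob until the red arm reached its open stop, at about 0.01 rad measured in the picture.
- **Fitting the cartridge:** I stood the cartridge between the flared rails and slid it in under the lips to the end stop, where resistance rose to about 16 N. I then backed off about 1 mm and released it. Its centre then measured about x = 0.029–0.031 m and y = 0.050 m, level with the ball housings at 0.0295 m. I did not feel a distinct click; I take it as home from this position and the solid stop.
- **Closing the arm:** I turned the knob back to its shut stop. After release the arm measured about 1.40 rad. The arm had only been moved by the knob.
- **Final state:** The gripper was clear of everything, with forces near zero. In the pictures the orange cartridge, thread cone, tape roll and turquoise look-alike appeared where they started.

**Two disagreements:**
- **Rails:** the plate outline put their centre line about 4–5 mm to the side of where the rails themselves showed it, so I aimed by the rails.
- **Knob grip:** the gripper read slightly narrower than 42 mm on the knob, with an upward push of up to 17 N, but the grip did not slip.

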